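# Wind the bookend in to leave a tablet slot

### The arm

A 6-joint arm with a two-finger parallel gripper is mounted at the origin on the work surface. World frame = base frame: x ahead of the robot, y to its left, z up, the work surface at z = 0. Lengths are in m, angles in rad, forces in N, time in s.
With the tool pointing down it reaches from about 0.3 to 0.85 m from the base axis. Payload 4.2 kg.
Tool frame: the origin (TCP) lies midway between the tips of the shut fingers; the grasp point (between the pads) lies 19 mm behind it (r.grip_depth is the x of the grasp point in the tool frame, in m); x points along the fingers, z is the direction in which the jaws open and shut, and the axes are right-handed (so a half turn about x gives the same grasp; the last joint's range is limited). The gripper opens to 91 mm and grips with 3 to 60 N. Pads are 32 mm wide; open, the fingers measure 118 mm over their backs; the gripper's body (76 mm by 178 mm) begins 60 mm behind the grasp point.
Start: joints at [-1.286, 0.32, 1.565, -0, 1.257, -0.02], TCP at [0.173, -0.549, 0.214] pointing down, gripper open.
Joint ranges: [-3.11, 3.11], [-0.84, 2.01], [0.21, 2.61], [-1.34, 4.49], [0.05, 2.63], [-2.56, 2.56]. Speed limits (rad/s): [2.57, 2.57, 3.14, 3.14, 3.14, 3.14].

### API

Orientations are given as a unit quaternion [w, x, y, z].
In Python, from workcell import readout, camera, calibration, r, silhouettes gives the robot as it stands.
- The arm moves only by the shell command python3 -m creep 'ROWS'. ROWS is a JSON object of lists of equal length, an entry for each row: "offset": the shift along the world's x, y, z normalised to -1 to 1, where 1 is 0.4 m, a list of three; "twist": the turn about the world's z normalised to -1 to 1, where 1 is 2 pi rad; "jaw": the closure, from 0 (fully open) to 1 (shut). In form: {"offset": [[tx, ty, tz], ...], "twist": [twist, ...], "jaw": [jaw, ...]}. A call has 1 to 10 rows; each row is the pose to reach, as a shift and turn from the pose commanded when the call began, turning the shorter way round; what a row does not reach only later rows make up. A row lasts 1/12 s, in which the tool goes at most 41.7 mm and 7.16 degrees, less where a joint would pass 70% of its speed; a pose out of reach is approached as far as the arm can. A call with a number of a shift or a turn outside -1 to 1 is refused whole. A call with a gripper value outside its range is refused whole. The fingers move at their own pace and stop on an object; the grip force is fixed at half the most. Time passes only in rows, so rows that repeat a pose let the fingers close. It gives the time, the measured TCP pose, the force and the opening at its end, in the units of the state.
- readout.observe(): the state, without advancing time (a new reading comes with each control period).
- camera(name): name is "scene" or "top" or "wrist"; returns (picture, depth): 400x640x3 uint8, red, green, blue; 400x640 float32, m along the optical axis (not along the pixel's ray), 0 where there is no reading.
- calibration(name): a dict with "fx", "fy", "cx", "cy" (pixels), "rvec" (rotation vector, rad) and "tvec" (3), from world to camera coordinates, as OpenCV has them; the wrist camera has in their place "T_tool_cam" (4x4, takes a point from camera to tool coordinates, whose origin is the TCP and whose axes are the tool frame's). Camera axes: x right, y down, z forward; pixel columns grow to the right and rows downward; lengths in m; the calibration is good to about 2 mm. The wrist camera is an equidistant fisheye: a pixel r from the principal point sees the ray r / f radians off the axis. A picture is of the moment at which its call begins: read the wrist's pose just before it. calibration takes no time and is no camera call.
- r.hand_in(): hands the job in, once; it reports no verdict.
Trained networks look in the newest picture that a camera, given by its name, has taken for a name from the list of things; names that differ only in an ending like _2 or _b are one class to them, and where a whole thing is asked for, a point or a joint stands for the part that bears it (a point fixed in the world has none). Each returns a list of dicts, best first, with "confidence" (0 to 1); they miss things now and then, are a little off and sometimes report something else, mostly with a low value. They report only what shows in the picture. A call takes as long as a camera call. They do not tell look-alikes from the thing itself.
- silhouettes(target, camera): "pixels" (400x640 bool, what is visible of it) and "rect" ([left, top, width, height] in pixels, round what is visible of it).
The state is a dict: "time_s": time; "joint_pos": joint angles; "joint_velocities": joint speeds; "joint_torque": joint torques, N m; "ee_pos": TCP position; "eef_rot": TCP orientation; "contact_force": force on the tool from outside, world axes, zero at the start; "wrist_torque": the same for the moment, N m; "gripper_width": finger opening in m.
Only numpy, scipy, OpenCV 4.12 (cv2) and the standard library are available. Lean on these libraries where they do the work, as an engineer would, in place of code of your own. Each camera call takes 0.05 s, during which the arm holds its last target. There are 200 camera calls.

### The job

Turn the black handwheel of the book rack, over as many grasps or pushes as it takes, to wind the metal bookend towards the boxed set of books until a slot about 15 mm wide is left between bookend and books, so that the tablet can be stood there later. Move the bookend by its handwheel only, never by pushing the bookend itself; do not let it shove the books, and leave the other things on the table where they are.

Things in the scene. Friction and masses are not known exactly. Their poses are not given: they have to be found in the camera images.
- rack: fixed wooden book rack, base board 130 (x) x 430 (y) x 18 mm; origin under its centre, z up; y runs along the rack to its fixed wooden end (inner face at y +199 mm). From there: books, open gap, bookend, and at y -150 mm the gear case (62 x 70 mm, top 68 mm above the table) with the handwheel above it. All but the wheel is at most 131 mm high.
- wheel (a joint): handwheel angle in rad; grows as the wheel turns CLOCKWISE seen from above. Each rad moves the bookend 16 mm towards the books (about 100 mm a turn), and backwards likewise. Friction torque about 0.12 N m: it stays where it is left. No stop near the wanted position.
- wheel_hub (a point): centre of the handwheel on its vertical axis, 115 mm above the table, level with the rim's middle. Round black rim bar 12 mm thick, mean radius 52 mm; hub 24 mm across, 8 mm higher than this point; three 8 mm spokes; no crank knob. 47 mm free from here down to the gear case. The rim can be pinched from above between two spokes and carried round, or a spoke pushed.
- wheel_gap (a point): point on the middle of the rim bar, halfway between two spokes (the spokes are at 60, 180 and 300 degrees round the hub from this point); turns with the wheel. The other two mid-gap points are at 120 and 240 degrees.
- bookend: aluminium plate 110 (x) x 10 (y) x 112 mm high that slides along the rack's y axis, with a steel bar running back through the gear case. Origin at the foot of the face that looks to the books, 18 mm above the table. Its axes are parallel to the rack's.
- bookend_face (a point): centre of the bookend's face that looks to the books (60 mm above the base board); axes parallel to the rack's.
- books: boxed set of three paperbacks in a slipcase, one loose piece, 108 (x) x 90 (y) x 108 mm, 0.5 to 1.1 kg, standing on the base board; origin under its centre, y axis along the rack's. It starts 55 to 105 mm from the bookend.
- books_face (a point): centre of the books' flat side that looks to the bookend (60 mm above the base board). The slot's width is this point's y minus that of bookend_face, along the rack's y axis.
- tablet: tablet computer lying flat near the rack, 120 x 180 x 9 mm; origin under its centre. Leave it.
- mug: white mug, 76 mm across, 85 mm high, origin under its centre. Leave it.
- charger_cube: white charger cube, 55 mm, origin under its centre. Leave it.
- puck: flat black round box, 90 mm across, 15 mm high, origin under its centre. Leave it.
- clock: grey bedside clock 50 x 100 x 70 mm high, origin under its centre. Leave it.
- remote: grey remote control 45 x 160 x 18 mm, origin under its centre. Leave it.
- coaster: cork coaster, 96 mm across, 8 mm thick, origin under its centre. Leave it.
There are look-alikes about, which are no part of the job. What is shaped like the books but orange or yellow is not meant.

How it is judged:
By the outcome, as a careful person would: the job done as asked, in the order asked, and still so for the second after the job is handed in, with the robot touching nothing.
It also fails if it takes over 72 s, if anything falls off the work surface, if the arm or the gripper's body presses on something with over 40 N, if the wrist force passes 120 N, or if a joint passes its speed limit or range.

## Working session

There is one attempt and no reset: what is moved stays moved. The work goes in short steps, Python scripts to look and compute and a shell command to move; the robot and the scene stay as the last step left them, time stands still between calls to the robot, and variables do not carry over. Pictures are saved under pics/ and viewed, about 8 in all and at most 12, crops included, and the job is handed in when it is done.

```bash
mkdir -p pics; cat > h.py <<'E'
import numpy as np, cv2
from workcell import readout, camera, calibration, r, silhouettes
def Rt(name):
    c=calibration(name); R=cv2.Rodrigues(np.array(c["rvec"],float))[0]; return c,R,np.array(c["tvec"],float)
def cloud(name,depth):
    c,R,t=Rt(name); v,u=np.mgrid[:depth.shape[0],:depth.shape[1]]
    P=np.stack([(u-c["cx"])/c["fx"]*depth,(v-c["cy"])/c["fy"]*depth,depth],-1)
    return (P-t)@R
def save(n,p): cv2.imwrite("pics/"+n+".png",p[...,::-1])
E
python3 - <<'E'
from h import *
for n in("scene","top"):
    p,d=camera(n); save(n+"1",p); np.save(n+"1.npy",cloud(n,d))
    X=cloud(n,d)
    for t in("wheel_hub","bookend","books","rack"):
        for s in silhouettes(t,n):
            m=s["pixels"]&(d>0); print(n,t,round(s["confidence"],2),s["rect"],np.median(X[m],0).round(3) if m.any() else None)
s=readout.observe(); print(s)
E
```

```text
scene wheel_hub 0.7 [164.6, 292.3, 38.6, 38.4] [ 0.683 -0.444  0.067]
scene wheel_hub 0.6 [261.4, 220.2, 39.5, 35.9] [ 0.6   -0.105  0.118]
scene bookend 0.62 [263.8, 197.7, 77.9, 59.1] [0.583 0.055 0.049]
scene books 0.93 [321.7, 122.4, 32.5, 42.8] [0.276 0.266 0.089]
scene books 0.93 [398.3, 179.0, 44.0, 44.8] [0.654 0.377 0.098]
scene books 0.88 [337.9, 181.5, 43.2, 51.8] [0.592 0.174 0.115]
scene rack 0.74 [361.6, 226.6, 29.4, 34.0] [0.706 0.165 0.05 ]
scene rack 0.59 [255.1, 177.4, 134.5, 105.2] [ 0.61  -0.01   0.024]
top wheel_hub 0.6 [340.2, 153.4, 36.2, 36.8] [ 0.6   -0.101  0.12 ]
top bookend 0.75 [306.2, 161.7, 39.5, 32.4] [0.57  0.042 0.033]
top bookend 0.37 [437.5, 142.5, 30.5, 30.3] [ 0.664 -0.436  0.069]
top books 0.95 [254.9, 165.4, 32.0, 35.3] [0.565 0.185 0.121]
top books 0.94 [189.0, 135.4, 43.7, 52.7] [0.633 0.388 0.102]
top books 0.92 [219.9, 257.7, 42.4, 39.2] [0.257 0.276 0.103]
top rack 0.77 [249.7, 157.6, 126.4, 52.4] [0.582 0.009 0.022]
top rack 0.41 [257.2, 211.5, 52.0, 32.8] [0.42  0.148 0.01 ]
{'time_s': 0.5, 'joint_pos': array([-1.28598588e+00,  3.19614834e-01,  1.56454596e+00,  2.10197627e-05,
        1.25739401e+00, -1.99818001e-02]), 'joint_velocities': array([ 0.00131683, -0.00028306, -0.00017524, -0.00101809, -0.00026348,
       -0.00038344]), 'joint_torque': array([ 3.19772116e-04, -4.11991167e+01, -2.32039976e+01,  7.27637066e-02,
        3.85298277e-02, -2.45032487e-05]), 'ee_pos': array([ 0.1725708 , -0.54848925,  0.21394954]), 'eef_rot': array([ 0.57012211,  0.41830096,  0.57009227, -0.41830599]), 'contact_force': array([ 0.24680849,  0.32322627, -0.35389785]), 'wrist_torque': array([-0.04469313, -0.02309928,  0.02214934]), 'gripper_width': 0.09116404453707726}
```

```bash
python3 - <<'E'
import cv2,numpy as np
a=cv2.imread("pics/scene1.png")[100:350,130:470];b=cv2.imread("pics/top1.png")[110:300,180:480]
a=cv2.resize(a,(780,int(250*780/340)));cv2.imwrite("pics/a.png",a)
b=cv2.resize(b,(800,507),interpolation=cv2.INTER_CUBIC);cv2.imwrite("pics/b.png",b)
E
```

```text
(no output)
```

View pics/a.png

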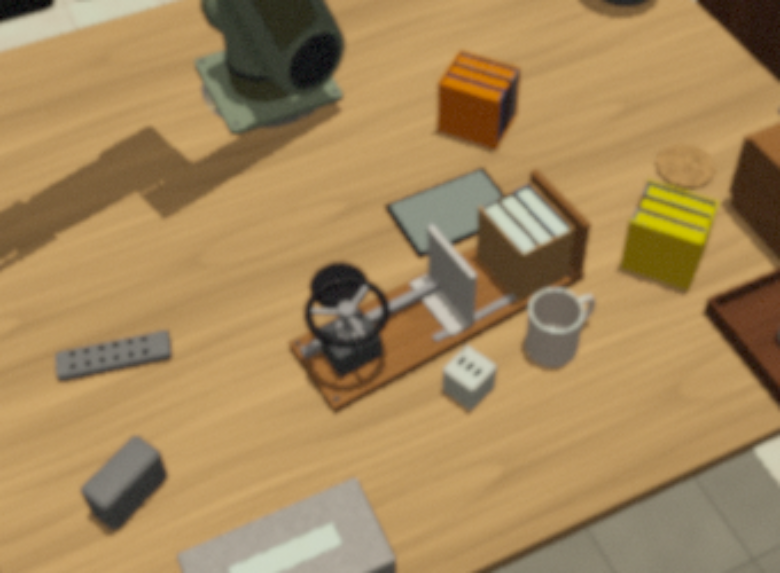

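View pics/b.png

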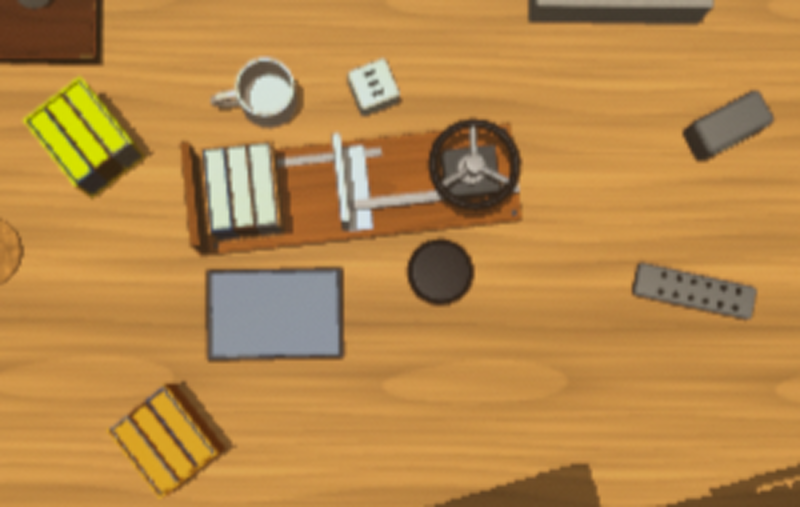

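The scene shows the brown/white set at the fixed end of the rack. The orange and yellow sets are look-alikes. The wheel is in the top crop at (473,163), with spokes at roughly +x and ±120°. Next I'll measure the wheel, the yaw and the gap.

```bash
python3 - <<'E'
from h import *
from scipy.spatial.transform import Rotation as Ro
from scipy.optimize import least_squares
for n in("top","scene"):
    X=np.load(n+"1.npy").reshape(-1,3); im=cv2.imread(f"pics/{n}1.png").reshape(-1,3).astype(int)
    near=np.hypot(X[:,0]-.6,X[:,1]+.101)<.085
    w=near&(X[:,2]>.105)&(X[:,2]<.135)
    P=X[w]; dark=im[w].max(1)<70
    f=least_squares(lambda q:np.hypot(P[dark,0]-q[0],P[dark,1]-q[1])-q[2],[.6,-.1,.052],loss='soft_l1',f_scale=.003)
    print(n,"wheel",f.x.round(4),dark.sum(),"z",np.median(P[dark,2]).round(4))
    c=f.x[:2]; D=P[:,:2]-c; rr=np.hypot(*D.T); s=(rr>.018)&(rr<.042)&(P[:,2]<.13)
    a=np.degrees(np.arctan2(D[s,1],D[s,0])); z=np.exp(3j*np.radians(a)).mean()
    print(" spoke ang mod120",np.degrees(np.angle(z))/3,abs(z),s.sum(),np.histogram(a,18,(-180,180))[0])
    # rack board top
    B=X[(abs(X[:,2]-.018)<.005)&(abs(X[:,0]-.59)<.13)&(X[:,1]>-.2)&(X[:,1]<.27)]
    rct=cv2.minAreaRect((B[:,:2]*1000).astype(np.float32)); print(" rack",rct,len(B))
    # slices at top of books/bookend
    T=X[(X[:,2]>.115)&(X[:,2]<.14)&(abs(X[:,0]-.58)<.08)&(X[:,1]>-.02)&(X[:,1]<.25)]
    for lo,hi in((-.02,.1),(.1,.215)):
        Q=T[(T[:,1]>lo)&(T[:,1]<hi)]
        if len(Q)>5: print(" ",len(Q),cv2.minAreaRect((Q[:,:2]*1000).astype(np.float32)),np.percentile(Q[:,1],[2,50,98]).round(3),np.median(Q[:,2]).round(3))
s=readout.observe();w=s["eef_rot"];R=Ro.from_quat([w[1],w[2],w[3],w[0]]).as_matrix();print(R.round(3))
for t in("wheel_gap","bookend_face","books_face"):
    print(t,[(x["rect"],round(x["confidence"],2)) for x in silhouettes(t,"top")])
E
```

```text
top wheel [ 0.6015 -0.1022  0.0513] 260 z 0.1214
 spoke ang mod120 3.029268782714952 0.9647703117306713 56 [ 0  0  6 13  0  0  0  0  7 13  0  0  0  0  5 12  0  0]
 rack ((589.5493774414062, 30.99749755859375), (438.7695617675781, 258.0392761230469), 89.73709106445312) 2076
  101 ((582.0573120117188, 63.4307746887207), (110.77544403076172, 9.797052383422852), 6.966192722320557) [0.054 0.064 0.072] 0.133
  665 ((571.0982055664062, 180.78782653808594), (106.16278076171875, 76.20923614501953), 6.961434364318848) [0.143 0.179 0.213] 0.122
scene wheel [ 0.6056 -0.1047  0.0517] 278 z 0.1206
 spoke ang mod120 2.6277818227085135 0.9536791498643037 52 [ 0  0  6 11  0  0  0  0  4 14  0  0  0  0  3 14  0  0]
 rack ((589.3283081054688, 44.224609375), (439.8944091796875, 257.62322998046875), 89.83734893798828) 1920
  160 ((582.7649536132812, 61.37892532348633), (112.91340637207031, 12.588495254516602), 6.42183256149292) [0.052 0.061 0.072] 0.13
  608 ((572.120849609375, 178.44024658203125), (115.21233367919922, 78.6737289428711), 3.7392008304595947) [0.138 0.176 0.214] 0.122
[[ 0.     0.954  0.3  ]
 [-0.     0.3   -0.954]
 [-1.     0.     0.   ]]
wheel_gap [([340.2, 156.4, 34.4, 34.1], 0.74), ([309.4, 133.0, 23.7, 20.3], 0.39)]
bookend_face [([306.6, 162.1, 37.4, 32.8], 0.97)]
books_face [([255.2, 164.3, 31.0, 37.4], 0.94), ([189.8, 137.7, 44.3, 46.8], 0.81), ([222.1, 252.7, 40.3, 44.1], 0.69)]
```

```bash
python3 -m creep '{"offset":[[0.57,0.61,0.05],[0.57,0.61,0.05],[0.57,0.61,0.05],[0.57,0.61,0.05],[0.57,0.61,0.05],[0.57,0.61,0.05],[0.57,0.61,0.05],[0.57,0.61,0.05],[0.57,0.61,0.05],[0.57,0.61,0.05]],"twist":[0.19,0.19,0.19,0.19,0.19,0.19,0.19,0.19,0.19,0.19],"jaw":[0.66,0.66,0.66,0.66,0.66,0.66,0.66,0.66,0.66,0.66]}'
python3 -m creep '{"offset":[[0.56,0.62,0],[0.56,0.62,0],[0.56,0.62,0],[0.56,0.62,0],[0.56,0.62,0],[0.56,0.62,0],[0.56,0.62,0],[0.56,0.62,0],[0.56,0.62,0],[0.56,0.62,0]],"twist":[0.186,0.186,0.186,0.186,0.186,0.186,0.186,0.186,0.186,0.186],"jaw":[0.66,0.66,0.66,0.66,0.66,0.66,0.66,0.66,0.66,0.66]}'
cat >> h.py <<'E'
from scipy.spatial.transform import Rotation as Ro
def wrist():
    s=readout.observe(); p,d=camera("wrist"); c=calibration("wrist")
    w=s["eef_rot"]; R=Ro.from_quat([w[1],w[2],w[3],w[0]]).as_matrix()
    v,u=np.mgrid[:400,:640]; x=u-c["cx"]; y=v-c["cy"]; rr=np.hypot(x,y)+1e-9; th=rr/c["fx"]
    k=np.tan(th)/rr; P=np.stack([x*k*d,y*k*d,d],-1); T=np.array(c["T_tool_cam"])
    X=(P@T[:3,:3].T+T[:3,3])@R.T+s["ee_pos"]; X[d<=0]=np.nan; X[th>1.5]=np.nan
    return p,X,s,R
E
python3 - <<'E'
from h import *
p,X,s,R=wrist(); save("w1",p); np.save("w1.npy",X)
print(s["ee_pos"],np.degrees(np.arctan2(R[1,2],R[0,2])),s["joint_pos"].round(2),s["gripper_width"]); print(calibration("wrist"))
E
```

```text
time_s: 1.48
ee_pos: [0.4023, -0.3025, 0.2343]
eef_rot: [0.707, 0.022, 0.706, -0.022]
contact_force: [-0.3, 0.0, 0.5]
gripper_width: 0.0314
time_s: 2.32
ee_pos: [0.626, -0.0541, 0.2331]
eef_rot: [0.602, -0.371, 0.602, 0.371]
contact_force: [-1.0, -1.8, 0.4]
gripper_width: 0.0308
[ 0.62596247 -0.05414895  0.23314726] 63.31979236379187 [-0.1   0.39  1.4   0.    1.35 -1.21] 0.030820447582486636
{'fx': 309.70691628693146, 'fy': 309.70691628693146, 'cx': 319.5279475785277, 'cy': 197.09210879793784, 'T_tool_cam': array([[-1.59553003e-05, -2.33279408e-01,  9.72409748e-01,
        -1.70987135e-01],
       [-3.46223401e-04, -9.72409688e-01, -2.33279399e-01,
         6.67037557e-02],
       [ 9.99999940e-01, -3.40393053e-04, -6.52517013e-05,
         8.06195672e-04],
       [ 0.00000000e+00,  0.00000000e+00,  0.00000000e+00,
         1.00000000e+00]])}
```

View pics/w1.png

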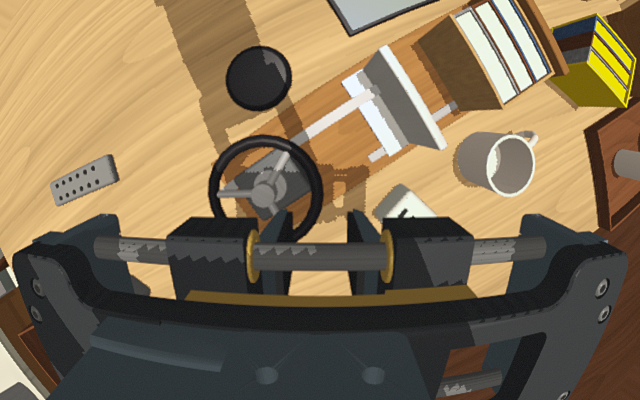

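The wrist view is sharp: wheel centre near (266,190), bookend near (400,100) and books face near (450,75). I'll refine the numbers from it.

```bash
cat >> h.py <<'E'
from scipy.optimize import least_squares
yaw=np.radians(6.97); ry=np.array([-np.sin(yaw),np.cos(yaw)]); rx=np.array([np.cos(yaw),np.sin(yaw)])
def meas(X,im,rim=True):
    X=X.reshape(-1,3); im=im.reshape(-1,3).astype(int); ok=np.isfinite(X[:,0]); X=X[ok]; im=im[ok]
    c=np.array([.603,-.103])
    w=(np.hypot(*(X[:,:2]-c).T)<.07)&(X[:,2]>.108)&(X[:,2]<.13); P=X[w]; dk=im[w].max(1)<60
    f=least_squares(lambda q:np.hypot(P[dk,0]-q[0],P[dk,1]-q[1])-q[2],[*c,.052],loss='soft_l1',f_scale=.003)
    c=f.x[:2]; D=P[:,:2]-c; rr=np.hypot(*D.T); s=(rr>.018)&(rr<.042)
    z=np.exp(3j*np.arctan2(D[s,1],D[s,0])).mean()
    print("wheel",f.x.round(4),"ztop",np.percentile(P[dk,2],95).round(4),"spoke",np.degrees(np.angle(z)/3).round(2),abs(z).round(2),s.sum())
    o=np.array([.603,-.103]); a=(X[:,:2]-o)@ry; b=(X[:,:2]-o)@rx
    T=(X[:,2]>.115)&(X[:,2]<.14)&(a>.08)&(a<.345)&(abs(b)<.07)
    h,e=np.histogram(a[T],np.arange(.08,.36,.002)); print("tops",[(round(e[i],3),int(h[i])) for i in range(len(h)) if h[i]])
    F=(X[:,2]>.05)&(X[:,2]<.11)&(abs(b)<.05)&(a>.1)&(a<.33)
    h,e=np.histogram(a[F],np.arange(.1,.34,.002)); print("faces",[(round(e[i],3),int(h[i])) for i in range(len(h)) if h[i]>5])
E
python3 - <<'E'
from h import *
meas(np.load("w1.npy"),cv2.imread("pics/w1.png"))
for n in("top","scene"): print(n); meas(np.load(n+"1.npy"),cv2.imread(f"pics/{n}1.png"))
E
```

```text
wheel [ 0.6009 -0.1001  0.0509] ztop 0.1219 spoke 3.32 0.97 433
tops [(np.float64(0.162), 32), (np.float64(0.164), 721), (np.float64(0.166), 261), (np.float64(0.168), 239), (np.float64(0.17), 254), (np.float64(0.172), 202), (np.float64(0.174), 25), (np.float64(0.246), 1), (np.float64(0.248), 481), (np.float64(0.25), 304), (np.float64(0.252), 65), (np.float64(0.254), 92), (np.float64(0.256), 55), (np.float64(0.258), 161), (np.float64(0.26), 175), (np.float64(0.262), 165), (np.float64(0.264), 159), (np.float64(0.266), 165), (np.float64(0.268), 151), (np.float64(0.27), 171), (np.float64(0.272), 142), (np.float64(0.274), 158), (np.float64(0.276), 270), (np.float64(0.278), 172), (np.float64(0.28), 168), (np.float64(0.282), 122), (np.float64(0.284), 37), (np.float64(0.286), 139), (np.float64(0.288), 144), (np.float64(0.29), 138), (np.float64(0.292), 156), (np.float64(0.294), 142), (np.float64(0.296), 137), (np.float64(0.298), 137), (np.float64(0.3), 144), (np.float64(0.302), 143), (np.float64(0.304), 230), (np.float64(0.306), 173), (np.float64(0.308), 125), (np.float64(0.31), 118), (np.flo
[... 2893 characters left out ...]
(np.float64(0.302), 19), (np.float64(0.304), 22), (np.float64(0.306), 14), (np.float64(0.308), 15), (np.float64(0.31), 10), (np.float64(0.312), 12), (np.float64(0.314), 17), (np.float64(0.316), 11), (np.float64(0.318), 18), (np.float64(0.32), 18), (np.float64(0.322), 12), (np.float64(0.324), 17), (np.float64(0.326), 19), (np.float64(0.328), 19), (np.float64(0.33), 19), (np.float64(0.332), 19), (np.float64(0.334), 24), (np.float64(0.336), 16), (np.float64(0.338), 2), (np.float64(0.344), 3)]
faces [(np.float64(0.158), 6), (np.float64(0.16), 81), (np.float64(0.162), 101), (np.float64(0.164), 16), (np.float64(0.244), 31), (np.float64(0.246), 107), (np.float64(0.248), 76), (np.float64(0.25), 10)]
```

```bash
python3 -m creep '{"offset":[[-0.004,-0.001,-0.1],[-0.004,-0.001,-0.2],[-0.004,-0.001,-0.28],[-0.004,-0.001,-0.34],[-0.004,-0.001,-0.34],[-0.004,-0.001,-0.34]],"twist":[0,0,0,0,0,0],"jaw":[0.66,0.66,0.66,0.66,0.66,0.66]}'
python3 -m creep '{"offset":[[0,0,0],[0,0,0],[0,0,0],[0,0,0],[0,0,0]],"twist":[0,0,0,0,0],"jaw":[1,1,1,1,1]}'
```

```text
time_s: 2.87
ee_pos: [0.6224, -0.0571, 0.0974]
eef_rot: [0.603, -0.368, 0.604, 0.369]
contact_force: [-0.7, -0.3, 1.1]
gripper_width: 0.0309
time_s: 3.28
ee_pos: [0.6248, -0.0573, 0.1002]
eef_rot: [0.605, -0.37, 0.602, 0.367]
contact_force: [1.8, -0.4, 6.9]
gripper_width: 0.0127
```

```bash
cat > arc.py <<'E'
import sys,numpy as np
# start angle, total deg clockwise, rows, extra dx dy (mm)
a,t,n,ex,ey=map(float,sys.argv[1:]); n=int(n)
for i in range(1,n+1):
    f=t*i/n; th=np.radians(a-f); s=np.radians(a)
    o=.052*np.array([np.cos(th)-np.cos(s),np.sin(th)-np.sin(s)])+np.array([ex,ey])/1000
    print(f"[{o[0]/.4:.3f},{o[1]/.4:.3f},0] {-f/360:.4f}")
E
python3 arc.py 63.3 60 10 1.4 1.4;echo; python3 arc.py 3.3 60 10 0 0;echo; python3 arc.py -56.7 60 10 0 0
```

```text
[0.015,-0.003,0] -0.0167
[0.026,-0.011,0] -0.0333
[0.037,-0.020,0] -0.0500
[0.046,-0.030,0] -0.0667
[0.054,-0.041,0] -0.0833
[0.061,-0.053,0] -0.1000
[0.066,-0.065,0] -0.1167
[0.070,-0.078,0] -0.1333
[0.073,-0.092,0] -0.1500
[0.075,-0.105,0] -0.1667

[0.000,-0.014,0] -0.0167
[-0.001,-0.027,0] -0.0333
[-0.004,-0.040,0] -0.0500
[-0.008,-0.053,0] -0.0667
[-0.014,-0.066,0] -0.0833
[-0.020,-0.078,0] -0.1000
[-0.028,-0.089,0] -0.1167
[-0.037,-0.099,0] -0.1333
[-0.047,-0.108,0] -0.1500
[-0.058,-0.116,0] -0.1667

[-0.012,-0.007,0] -0.0167
[-0.024,-0.012,0] -0.0333
[-0.037,-0.017,0] -0.0500
[-0.050,-0.020,0] -0.0667
[-0.064,-0.021,0] -0.0833
[-0.077,-0.021,0] -0.1000
[-0.091,-0.020,0] -0.1167
[-0.104,-0.017,0] -0.1333
[-0.117,-0.013,0] -0.1500
[-0.130,-0.007,0] -0.1667
```

```bash
python3 -m creep '{"offset":[[0.015,-0.003,0.003],[0.026,-0.011,0.003],[0.037,-0.02,0.003],[0.046,-0.03,0.003],[0.054,-0.041,0.003],[0.061,-0.053,0.003],[0.066,-0.065,0.003],[0.07,-0.078,0.003],[0.073,-0.092,0.003],[0.075,-0.105,0.003]],"twist":[-0.0167,-0.0333,-0.05,-0.0667,-0.0833,-0.1,-0.1167,-0.1333,-0.15,-0.1667],"jaw":[1,1,1,1,1,1,1,1,1,1]}'
python3 - <<'E'
from h import *
p,X,s,R=wrist(); save("w2",p); print(np.degrees(np.arctan2(R[1,2],R[0,2])),s["joint_pos"].round(2)); meas(X,p)
E
```

```text
time_s: 4.12
ee_pos: [0.653, -0.0997, 0.1003]
eef_rot: [0.707, -0.016, 0.707, 0.015]
contact_force: [-1.2, -0.9, 3.9]
gripper_width: 0.0131
2.543248495779907 [-0.17  0.53  1.51 -0.    1.09 -0.21]
wheel [ 0.6032 -0.0994  0.0506] ztop 0.1219 spoke 58.47 0.77 827
tops []
faces []
```

```bash
python3 -m creep '{"offset":[[0,-0.014,0],[-0.001,-0.027,0],[-0.004,-0.04,0],[-0.008,-0.053,0],[-0.014,-0.066,0],[-0.02,-0.078,0],[-0.028,-0.089,0],[-0.037,-0.099,0],[-0.047,-0.108,0],[-0.058,-0.116,0]],"twist":[-0.0167,-0.0333,-0.05,-0.0667,-0.0833,-0.1,-0.1167,-0.1333,-0.15,-0.1667],"jaw":[1,1,1,1,1,1,1,1,1,1]}'
python3 -m creep '{"offset":[[-0.012,-0.007,0],[-0.024,-0.012,0],[-0.037,-0.017,0],[-0.05,-0.02,0],[-0.064,-0.021,0],[-0.077,-0.021,0],[-0.091,-0.02,0],[-0.104,-0.017,0],[-0.117,-0.013,0],[-0.13,-0.007,0]],"twist":[-0.0167,-0.0333,-0.05,-0.0667,-0.0833,-0.1,-0.1167,-0.1333,-0.15,-0.1667],"jaw":[1,1,1,1,1,1,1,1,1,1]}'
python3 - <<'E'
from h import *
p,X,s,R=wrist(); save("w3",p); print(np.degrees(np.arctan2(R[1,2],R[0,2])),s["joint_pos"].round(2))
for n in("top","scene"):
    p,d=camera(n); save(n+"3",p); print(n); X=cloud(n,d).reshape(-1,3)
    o=np.array([.603,-.103]); a=(X[:,:2]-o)@ry; b=(X[:,:2]-o)@rx
    for lo,hi in((.1,.243),(.243,.345)):
        T=(X[:,2]>.112)&(X[:,2]<.14)&(a>lo)&(a<hi)&(abs(b)<.06)
        print(T.sum(),np.percentile(a[T],[1,5,50,95,99]).round(4) if T.any() else 0)
E
```

```text
time_s: 5.0
ee_pos: [0.6302, -0.1453, 0.1003]
eef_rot: [0.621, 0.34, 0.62, -0.339]
contact_force: [0.1, -0.8, 3.6]
gripper_width: 0.0127
time_s: 5.83
ee_pos: [0.5791, -0.148, 0.1003]
eef_rot: [0.368, 0.605, 0.366, -0.603]
contact_force: [2.8, 0.4, 2.4]
gripper_width: 0.0134
-117.41622989740809 [-0.27  0.44  1.68  0.    1.02  1.78]
top
106 [0.2136 0.2139 0.2183 0.2231 0.2234]
872 [0.2481 0.2517 0.2932 0.3336 0.3367]
scene
170 [0.2103 0.2113 0.2145 0.2212 0.2231]
805 [0.2458 0.2473 0.2912 0.3341 0.3373]
```

```bash
python3 arc.py -116.7 30 5 0 0
```

```text
[-0.012,0.007,0] -0.0167
[-0.023,0.015,0] -0.0333
[-0.033,0.024,0] -0.0500
[-0.042,0.034,0] -0.0667
[-0.050,0.045,0] -0.0833
```

```bash
python3 -m creep '{"offset":[[-0.012,0.007,0],[-0.023,0.015,0],[-0.033,0.024,0],[-0.042,0.034,0],[-0.05,0.045,0],[-0.05,0.045,0]],"twist":[-0.0167,-0.0333,-0.05,-0.0667,-0.0833,-0.0833],"jaw":[1,1,1,1,1,1]}'
python3 -m creep '{"offset":[[0,0,0],[0,0,0],[0,0,0],[0,0,0.08],[0,0,0.18],[0,0,0.28],[0,0,0.34],[0,0,0.34]],"twist":[0,0,0,0,0,0,0,0],"jaw":[0.66,0.66,0.66,0.66,0.66,0.66,0.66,0.66]}'
```

```text
time_s: 6.48
ee_pos: [0.5594, -0.1299, 0.1002]
eef_rot: [0.201, 0.68, 0.2, -0.677]
contact_force: [2.8, -0.3, 4.6]
gripper_width: 0.0127
time_s: 7.15
ee_pos: [0.5598, -0.131, 0.2407]
eef_rot: [0.202, 0.681, 0.198, -0.676]
contact_force: [-0.5, -0.1, 0.4]
gripper_width: 0.031
```

```bash
python3 -m creep '{"offset":[[0,0,0],[0,0,0],[0,0,0],[0,0,0],[0,0,0],[0,0,0],[0,0,0],[0,0,0],[0,0,0]],"twist":[0.1667,0.1667,0.1667,0.1667,0.1667,0.1667,0.1667,0.1667,0.1667],"jaw":[0.66,0.66,0.66,0.66,0.66,0.66,0.66,0.66,0.66]}'
python3 -m creep '{"offset":[[0.125,0.45,0],[0.125,0.45,0],[0.125,0.45,0],[0.125,0.45,0],[0.125,0.45,0],[0.125,0.45,0],[0.125,0.45,0],[0.125,0.45,0],[0.125,0.45,0]],"twist":[0.1667,0.1667,0.1667,0.1667,0.1667,0.1667,0.1667,0.1667,0.1667],"jaw":[0.66,0.66,0.66,0.66,0.66,0.66,0.66,0.66,0.66]}'
python3 -m creep '{"offset":[[0,0,0],[0,0,0],[0,0,0],[0,0,0],[0,0,0],[0,0,0],[0,0,0],[0,0,0],[0,0,0]],"twist":[0.1667,0.1667,0.1667,0.1667,0.1667,0.1667,0.1667,0.1667,0.1667],"jaw":[0.66,0.66,0.66,0.66,0.66,0.66,0.66,0.66,0.66]}'
python3 -m creep '{"offset":[[0,0,0],[0,0,0],[0,0,0],[0,0,0],[0,0,0],[0,0,0],[0,0,0],[0,0,0],[0,0,0]],"twist":[0.1667,0.1667,0.1667,0.1667,0.1667,0.1667,0.1667,0.1667,0.1667],"jaw":[0.66,0.66,0.66,0.66,0.66,0.66,0.66,0.66,0.66]}'
cat >> h.py <<'E'
def gap(X):
    X=X.reshape(-1,3); o=np.array([.603,-.103]); a=(X[:,:2]-o)@ry; b=(X[:,:2]-o)@rx
    for bl in(-.045,-.015,.015):
        m=(b>bl)&(b<bl+.03)&np.isfinite(a); out=[]
        T=m&(X[:,2]>.115)&(X[:,2]<.14); s=np.sort(a[T&(a>.1)&(a<.345)])
        if len(s)<9: print("few",len(s)); continue
        i=np.argmax(np.diff(s)); print("b",bl,"bookend",s[0].round(4),s[i].round(4),"books",s[i+1].round(4),"gap",(s[i+1]-s[i]).round(4), "5pct gap",(np.percentile(s[i+1:],.5)-np.percentile(s[:i+1],97)).round(4),len(s))
E
python3 - <<'E'
from h import *
p,X,s,R=wrist(); save("w4",p); np.save("w4.npy",X); print(s["ee_pos"],np.degrees(np.arctan2(R[1,2],R[0,2])),s["joint_pos"].round(2)); gap(X)
p,d=camera("top"); save("top4",p); print("top"); Y=cloud("top",d); gap(Y); meas(Y,p)
print("initial");gap(np.load("w1.npy"));gap(np.load("top1.npy"))
E
```

```text
time_s: 7.9
ee_pos: [0.5563, -0.1301, 0.2333]
eef_rot: [0.512, 0.485, 0.515, -0.487]
contact_force: [0.3, 0.6, 0.5]
gripper_width: 0.0309
time_s: 8.65
ee_pos: [0.6064, 0.0499, 0.2331]
eef_rot: [0.686, 0.163, 0.69, -0.164]
contact_force: [1.3, 0.0, 0.3]
gripper_width: 0.031
time_s: 9.4
ee_pos: [0.6064, 0.0495, 0.2331]
eef_rot: [0.676, -0.202, 0.679, 0.202]
contact_force: [-0.1, -0.8, 0.1]
gripper_width: 0.0311
time_s: 10.15
ee_pos: [0.6065, 0.0495, 0.2332]
eef_rot: [0.484, -0.513, 0.487, 0.515]
contact_force: [0.8, -0.4, -0.2]
gripper_width: 0.031
[0.60648222 0.04947695 0.2331605 ] 93.21960137209541 [ 0.06  0.36  1.45 -0.    1.33 -1.56]
b -0.045 bookend 0.223 0.234 books 0.2489 gap 0.0149 5pct gap 0.0161 3051
b -0.015 bookend 0.2229 0.2337 books 0.2488 gap 0.015 5pct gap 0.0162 2952
b 0.015 bookend 0.2231 0.234 books 0.2493 gap 0.0153 5pct gap 0.016 2797
top
b -0.045 bookend 0.2302 0.2317 books 0.2478 gap 0.0161 5pct gap 0.0163 240
b -0.015 bookend 0.227 0.2317 books 0.248 gap 0.0164 5pct gap 0.0165 248
b 0.015 bookend 0.2292 0.2301 books 0.2492 gap 0.0191 5pct gap 0.0193 230
wheel [ 
[... 1085 characters left out ...]
(0.322), 16), (np.float64(0.324), 18), (np.float64(0.326), 18), (np.float64(0.328), 19), (np.float64(0.33), 23), (np.float64(0.332), 15), (np.float64(0.334), 23), (np.float64(0.336), 19), (np.float64(0.338), 1)]
faces [(np.float64(0.246), 15)]
initial
b -0.045 bookend 0.1636 0.1749 books 0.2482 gap 0.0733 5pct gap 0.0753 2427
b -0.015 bookend 0.1639 0.1748 books 0.2485 gap 0.0737 5pct gap 0.075 2479
b 0.015 bookend 0.1636 0.1749 books 0.2485 gap 0.0736 5pct gap 0.0752 2398
b -0.045 bookend 0.1629 0.1726 books 0.2475 gap 0.0748 5pct gap 0.0755 265
b -0.015 bookend 0.1628 0.1726 books 0.2477 gap 0.075 5pct gap 0.0753 252
b 0.015 bookend 0.1628 0.1726 books 0.2475 gap 0.0748 5pct gap 0.0754 258
```

View pics/w4.png

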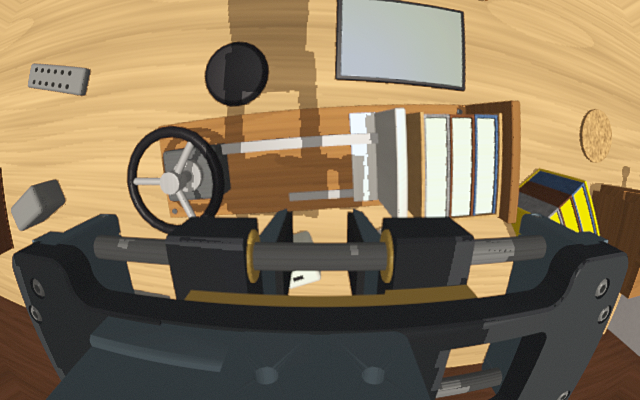

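The slot measures 15–16 mm in the wrist view, taken between the bookend's edge at x≈406 px and the books at x≈420 px. The wheel angle gives the same: 212° turned is 59.3 mm of travel from a 75 mm start. The books haven't moved and the gripper is clear of everything, so I'm handing in.

```bash
python3 -c "
from workcell import r
print(r.hand_in())"
```

```text
the job is handed in; nothing more can be done
None
```

I pinched the handwheel rim between two spokes and turned it about 212° clockwise in one grasp, then let go, lifted clear and handed the job in at about 10 s. The bookend was moved only by its wheel, and the forces reported after each move stayed at or below about 7 N.

Last checks:

| Check | Slot width |
|---|---|
| Wrist depth image | 15–16 mm |
| Wheel angle (75 mm start minus 59.3 mm travel) | about 15.7 mm |
| Top camera, two strips | about 16.3 mm |
| Top camera, third strip | 19 mm |

I put the 19 mm reading down to the top camera's coarse depth edges, because the sharper wrist view shows the slot even across its width.

The books' face was in the same place before and after, to within about 0.5 mm in the wrist view. I didn't measure the other objects again, but the arm never came down near any of them.

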